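Clamp a spice jar in the jar vise with its ratchet lever

TASK

The spice jar's cap is stuck, so the jar has to be held fast while it is undone. Stand the jar upright between the jaws of the jar vise, then work the vise's ratchet lever back and forth until the jaw presses the jar firmly into the V; drive the jaw with the lever alone, feel for when the jar is held and do not overtighten, or the glass cracks. Do not tip the jar, leave the other things where they are, and let go of the lever at the end.

Things in the scene. Friction and masses are not known exactly. Their poses are not given: they have to be found in the camera images.
- jar_center (a point): Centre, half-way up, of the spice jar: an upright glass cylinder 40 mm across and 105 mm tall, about 0.11 kg, with a dark green cap (the top 21 mm). It stands loose on the table to the right of the vise. Point's z axis = jar axis.
- jar: The same spice jar; origin at the centre of its underside, z axis up along the jar.
- vise: Jar vise, bolted down: steel base plate 120 (x) x 275 (y) x 12 mm. Origin under the plate's centre; x away from the robot, y to the robot's left at yaw 0. At its -y end stands a V of two upright plates (opening to +y, top at 56 mm, V edge at y = -99.5 mm); at x = 0, y = +70 mm is the upright clamp spindle with a ratchet head and the lever. The moving jaw lies between them.
- nest (a point): Point on the top face of the vise's base plate (12 mm above the table), at x = 0, y = -71 mm in the vise frame: the jar's axis stands here when the jar touches both faces of the V. Axes as the vise's.
- jaw: Moving jaw: upright plate 62 mm wide with a flat rubber face, from 13 to 56 mm above the table; origin in the rubber face on the vise's centre line, 28 mm above the table. It starts 56 mm (vise +y) from the nest and moves to -y, 15 mm per radian of the spindle, until it meets the jar 20 mm from the nest axis. Use the lever, do not push it.
- lever_grip (a point): Middle of the lever's upright black round grip, 17 to 19 mm thick, on the lever's end 85 mm from the spindle axis; the grip spans 64 to 112 mm above the table, this point is at 88 mm. The steel lever arm ends at 64 mm, the stop pins beside it at 66 mm. Point's x axis = along the lever, away from the spindle.
- lever (a joint): Lever angle, rad: 0 to 1.05 between two stop pins. Lever towards the robot: at 0 the grip is nearest the V (30 deg to the vise -y side of -x), at 1.05 farthest from it. Increasing = clockwise from above = drives the jaw; decreasing is free (15 deg clicks, so up to 0.26 rad of the next drive swing is empty). Push felt at the grip: empty under 2 N, jaw running 5 to 7 N, jar firmly held 3 to 4 N above running, glass cracks 7 N above.
- deli_cup: Bystander: lidded paper cup, 74 mm across, 68 mm tall, loose on the table in front of the vise; origin under its centre. Leave alone.
- timer: Bystander: kitchen timer, 74 mm wide, 66 mm tall, loose at the table's far right corner; origin under its centre. Leave alone.
- label_roll: Bystander: roll of labels, 52 mm across, 30 mm tall, loose at the right, nearer the robot than the jar; origin under its centre. Leave alone.
There are look-alikes about, which are no part of the job. What is shaped like the jar but yellow is not meant.

How it is judged:
By the outcome, as a careful person would: the job done as asked, in the order asked, and still so for the second after the job is handed in, with the robot touching nothing.
It also fails if it takes over 72 s, if anything falls off the work surface, if the arm or the gripper's body presses on something with over 40 N, if the wrist force passes 120 N, or if a joint passes its speed limit or range.

ROBOT

A 7-joint arm with a two-finger parallel gripper is mounted at the origin on the work surface; the furniture and walls round the work are solid. World frame = base frame: x ahead of the robot, y to its left, z up, the work surface at z = 0. Lengths are in m, angles in degrees, forces in N, time in s.
With the tool pointing down it reaches from about 0.35 to 0.9 m from the base axis. Payload 7.2 kg.
Tool frame: the origin (TCP) lies midway between the tips of the shut fingers; the grasp point (between the pads) lies 19 mm behind it (arm.grip_depth is the distance from the TCP to the grasp point, in m); z points along the fingers, y is the direction in which the jaws open and shut (so a half turn about z gives the same grasp; the last joint's range is limited). The gripper opens to 85 mm and grips with 20 to 120 N. Pads are 22 mm wide; open, the fingers measure 114 mm over their backs; the gripper's body (76 mm by 85 mm) begins 54 mm behind the grasp point. The pads swing forward as they close: fully open they stand 13 mm farther back than shut.
Start: joints at [65.879, 23.554, -0.728, 91.456, 0.321, 64.991, -4.71], TCP at [0.216, -0.587, 0.231] pointing down, gripper open.
Joint ranges: [-169.25, 169.25], [-16.82, 113.86], [-84.01, 82.57], [7.8, 145.47], [-59.2, 239.2], [7.22, 106.19], [-163.78, 163.78]. Speed limits (degrees/s): [136.94, 136.94, 172.46, 172.46, 180, 180, 180].

INTERFACE

Orientations are given as [roll, pitch, yaw] about the fixed x, y, z axes, in that order (R = Rz(yaw) Ry(pitch) Rx(roll)).
In Python, from cell import arm, capture gives the robot as it stands.
- The arm moves only by the shell command python3 -m jog 'ROWS'. ROWS is JSON, a list of rows, each an object with "dp": the shift along the tool's x, y, z in units of 25 mm (1.0 is 25 mm), a list of three; "twist": the turn about the tool's z in degrees; "fingers": the opening, from -1 (shut) to 1 (fully open), so that 0 is half open. A call has exactly 8 rows; each row shifts and turns the commanded pose from where the row before left it, along the tool's axes as they then stand; what a row does not reach is not made up. A row lasts 1/8 s, in which the tool goes at most 62.5 mm and 10.7 degrees, less where a joint would pass 70% of its speed; a pose out of reach is approached as far as the arm can. A call is refused whole if a number of a shift passes 1 or a number of a turn 10.7, either way. A call with a gripper value outside its range is refused whole. The fingers move at their own pace and stop on an object; the grip force is fixed at half the most. Time passes only in rows, so rows that do not move let the fingers close, or fill a call up. It gives the time, the measured TCP pose, the force and the opening at its end, in the units of the state.
- arm.state(): the state, without advancing time (a new reading comes with each control period).
- capture(name): name is "side" or "top"; returns a dict with "frame" (400x640x3 uint8, red, green, blue), "range_z" (400x640 float32, m along the optical axis (not along the pixel's ray), 0 where there is no reading), "vfov" (degrees; the focal length in pixels is half the picture's height over the tangent of half this angle, whatever the lens; pixels are square), "cx", "cy" (the principal point, pixels), "view" (4x4, takes a point from world to camera coordinates). Camera axes: x right, y up, looking along -z (the intrinsics and any distortion apply to the point x, -y, -z); pixel columns grow to the right and rows downward; lengths in m; the calibration is good to about 2 mm. A picture is of the moment at which its call begins.
- arm.hand_in(): hands the job in, once; it reports no verdict.
The state is a dict: "time": time; "joint_pos": joint angles; "dq": joint speeds; "tau": joint torques, N m; "ee_pos": TCP position; "ee_rot": TCP orientation; "force": force on the tool from outside, world axes, zero at the start; "moment": the same for the moment, N m; "opening": finger opening in m.
Only numpy, scipy, OpenCV 4.12 (cv2) and the standard library are available. Lean on these libraries where they do the work, as an engineer would, in place of code of your own. Each camera call takes 0.05 s, during which the arm holds its last target.

## Working session

There is one attempt and no reset: what is moved stays moved. The work goes in short steps, Python scripts to look and compute and a shell command to move; the robot and the scene stay as the last step left them, time stands still between calls to the robot, and variables do not carry over. Pictures are saved under pics/ and viewed, and the job is handed in when it is done.

```bash
ls; mkdir -p pics; python3 - <<'E'
from cell import arm,capture
import cv2,numpy as np
s=arm.state();print(s)
for n in("side","top"):
    c=capture(n);cv2.imwrite(f"pics/{n}0.png",c["frame"][:,:,::-1]);print(n,c["vfov"],c["cx"],c["cy"],c["view"].round(4).tolist(),[k for k in c])
E
```

```text
pics
{'time': 0.0, 'joint_pos': array([65.87807374, 23.59948916, -0.72760903, 91.50239678,  0.32413286,
       64.99192321, -4.71014907]), 'dq': array([-0.04713258,  0.0224422 ,  0.03181484, -0.01588336, -0.03570062,
       -0.05410414,  0.03905546]), 'tau': array([-3.46408669e-04, -6.00623131e+01,  6.82194047e-01, -2.99415153e+01,
        1.37912019e-02,  1.04829058e-02, -4.42581165e-05]), 'ee_pos': array([ 0.21572698, -0.58606964,  0.23047071]), 'ee_rot': array([-1.79908726e+02,  9.76757696e-03,  2.02160427e+01]), 'force': array([-0.63603487, -0.31302028, -0.71877849]), 'moment': array([-0.00690759, -0.0057308 , -0.05090075]), 'opening': 0.08554009912973173}
side 55.43359439409689 320.1633214062237 199.41909907803694 [[0.9995, 0.0234, 0.0235, -0.4584], [-0.0317, 0.4703, 0.8819, -0.0406], [0.0096, -0.8822, 0.4708, -1.0408], [0.0, 0.0, 0.0, 1.0]] ['frame', 'range_z', 'vfov', 'cx', 'cy', 'view']
top 45.89511425172077 322.58180420880655 196.40212057335015 [[-0.0028, -0.9999, 0.0151, -0.0521], [0.9907, -0.0007, 0.1364, -0.4697], [-0.1364, 0.0154, 0.9905, -1.1672], [0.0, 0.0, 0.0, 1.0]] ['frame', 'range_z', 'vfov', 'cx', 'cy', 'view']
```

View pics/side0.png

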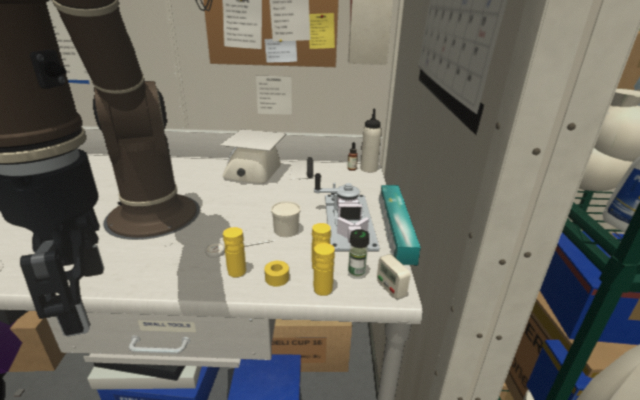

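View pics/top0.png

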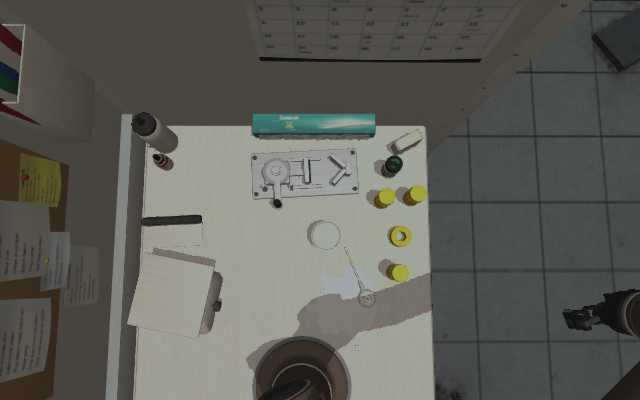

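Candidates for the jar, in the top view: a green-capped one at (392,166), and yellow look-alikes at (385,198), (416,195) and (398,272). The green-capped one, at (358,252) in the side view, fits the description. I'll confirm it in an enlarged crop and measure it.

```bash
cat > h.py <<'E'
from cell import arm,capture
import cv2,numpy as np
def ray(c,u,v):
    f=200/np.tan(np.radians(c["vfov"]/2)); V=np.array(c["view"]);R=V[:3,:3];o=-R.T@V[:3,3]
    d=R.T@np.array([(u-c["cx"])/f,-(v-c["cy"])/f,-1.]);return o,d
def plane(c,u,v,z):
    o,d=ray(c,u,v);return o+d*(z-o[2])/d[2]
def dep(c,u,v):
    o,d=ray(c,u,v);return o+d*c["range_z"][int(round(v)),int(round(u))]
def proj(c,p):
    f=200/np.tan(np.radians(c["vfov"]/2));q=np.array(c["view"])@np.r_[p,1]
    return c["cx"]+f*q[0]/-q[2],c["cy"]-f*q[1]/-q[2]
def cloud(c):
    v,u=np.mgrid[:400,:640];f=200/np.tan(np.radians(c["vfov"]/2));V=np.array(c["view"]);z=c["range_z"]
    P=np.stack([(u-c["cx"])/f*z,-(v-c["cy"])/f*z,-z],-1);return (P-V[:3,3])@V[:3,:3]
def crop(c,u0,v0,u1,v1,k,name):
    cv2.imwrite(name,cv2.resize(c["frame"][v0:v1,u0:u1,::-1],None,fx=k,fy=k,interpolation=cv2.INTER_CUBIC))
E
python3 - <<'E'
from h import *
t=capture("top");s=capture("side")
crop(t,240,105,440,215,4,"pics/t1.png");crop(s,260,150,430,310,4,"pics/s1.png")
for u,v in[(392,166),(385,198),(416,195),(398,272),(324,235),(401,237),(277,203),(275,170),(300,190),(300,220),(380,220)]:print(u,v,dep(t,u,v).round(4))
for u,v in[(358,238),(322,230),(324,250),(300,240),(318,178),(346,190)]:print('s',u,v,dep(s,u,v).round(4))
np.savez("/tmp/x.npz",t=cloud(t),s=cloud(s))
E
```

```text
392 166 [ 0.5337 -0.2196  0.1043]
385 198 [ 0.4557 -0.201   0.1048]
416 195 [ 0.4634 -0.2762  0.1015]
398 272 [ 0.281  -0.2277  0.1056]
324 235 [ 0.3701 -0.0557  0.0622]
401 237 [ 0.368  -0.2561 -0.0009]
277 203 [0.4432 0.0561 0.1107]
275 170 [0.5286 0.0644 0.0796]
300 190 [0.4894 0.0052 0.0104]
300 220 [ 0.4126  0.0053 -0.0017]
380 220 [ 0.4123 -0.2027 -0.0022]
s 358 238 [ 0.5387 -0.241   0.1051]
s 322 230 [ 0.465  -0.2153  0.105 ]
s 324 250 [ 0.4702 -0.2886  0.1067]
s 300 240 [ 0.4107 -0.0999 -0.0006]
s 318 178 [0.4492 0.052  0.1005]
s 346 190 [0.5275 0.0575 0.064 ]
```

```bash
sleep 1
```

```text
(no output)
```

View pics/t1.png

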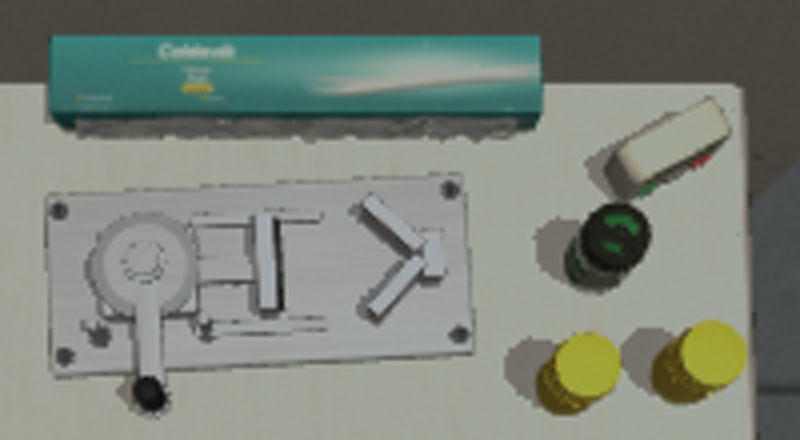

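View pics/s1.png

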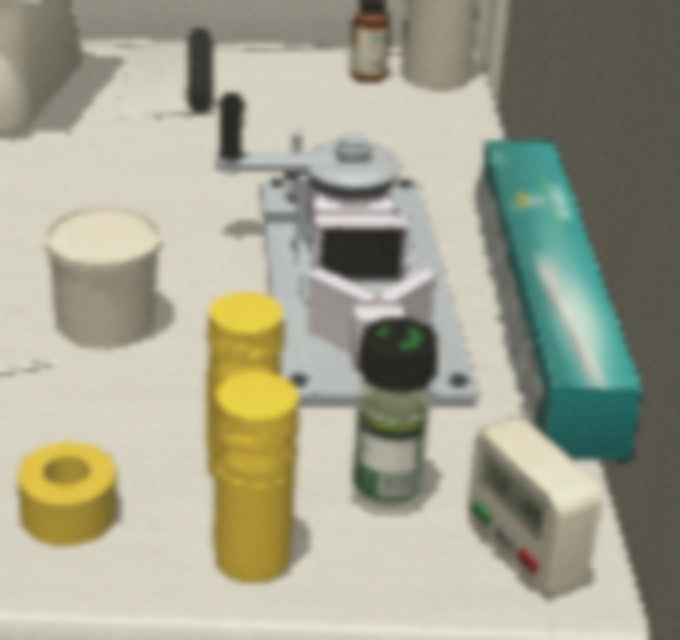

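The crop confirms it: the glass jar with the dark green cap is the target (top view about (394,164), side about (358,240)). Next I'll measure positions precisely.

```bash
python3 - <<'E'
from h import *
t=capture("top");s=capture("side")
def mec(c,mask,z,nm):
    n,l,st,ce=cv2.connectedComponentsWithStats(mask.astype(np.uint8))
    for i in range(1,n):
        if st[i,4]<60: continue
        v,u=np.where(l==i)
        p=np.array([plane(c,a,b,z)[:2] for a,b in zip(u,v)]).astype(np.float32)
        (x,y),r=cv2.minEnclosingCircle(p); print(nm,st[i],"centroid",p.mean(0).round(4),"mec",round(x,4),round(y,4),round(r,4))
Ct=cloud(t);Cs=cloud(s)
roi=lambda C,x0,x1,y0,y1,z0,z1:(C[...,0]>x0)&(C[...,0]<x1)&(C[...,1]>y0)&(C[...,1]<y1)&(C[...,2]>z0)&(C[...,2]<z1)
for n,c,C in(("t",t,Ct),("s",s,Cs)):
    mec(c,roi(C,.25,.6,-.32,-.15,.100,.110),.105,n+"caps")
    mec(c,roi(C,.40,.49,.02,.09,.105,.118),.112,n+"grip")
    mec(c,roi(C,.3,.45,-.12,0,.062,.075),.068,n+"cup")
    mec(c,roi(C,.48,.6,.02,.11,.062,.085),.07,n+"head")
    m=roi(C,.42,.62,-.16,.16,.006,.018);p=C[m][:,:2].astype(np.float32)
    print(n,"plate",cv2.minAreaRect(p),np.median(C[m][:,2]))
    m=roi(C,.47,.6,-.14,.02,.047,.062);
    v,u=np.where(m);print(len(u),C[m].mean(0).round(4))
# plate corner & bolt pixels from crop
for u,v in[(58,209),(450,189),(459,334),(64,356)]:print("bolt",plane(t,240+u/4,105+v/4,.014).round(4))
for u,v in[(47,195),(463,175),(472,352),(55,378)]:print("corner",plane(t,240+u/4,105+v/4,.012).round(4))
m=t["frame"];crop(t,245,140,365,215,6,"pics/t2.png")
E
```

```text
tcaps [386 156  17  16 208] centroid [ 0.5405 -0.2244] mec 0.5397 -0.2247 0.0204
tcaps [410 185  17  17 210] centroid [ 0.4681 -0.2799] mec 0.4675 -0.2799 0.0203
tcaps [378 188  17  17 209] centroid [ 0.4607 -0.2048] mec 0.4608 -0.2044 0.0203
tcaps [392 265  17  17 222] centroid [ 0.2789 -0.2323] mec 0.2788 -0.2325 0.02
tcup [311 221  30  30 560] centroid [ 0.3692 -0.0598] mec 0.3693 -0.0602 0.0367
thead [263 159  26  32 375] centroid [0.5242 0.0631] mec 0.5197 0.0604 0.0399
t plate ((0.5207475423812866, 0.001208469271659851), (0.1894264817237854, 0.31115177273750305), 1.6069368124008179) 0.011534872744200859
366 [ 0.5362 -0.0642  0.0542]
scaps [312 223  19  12 182] centroid [ 0.4637 -0.2093] mec 0.464 -0.209 0.0232
scaps [223 227  20  13 194] centroid [ 0.2824 -0.2366] mec 0.2826 -0.2369 0.023
scaps [351 229  19  13 190] centroid [ 0.5431 -0.2289] mec 0.5433 -0.229 0.023
scaps [314 243  21  14 231] centroid [ 0.4706 -0.2842] mec 0.471 -0.284 0.0229
scup [271 201  30  17 384] centroid [ 0.3725 -0.066 ] mec 0.3698 -0.0658 0.0416
shead [329 183  30  13 206] centroid [0.5262 0.0504] mec 0.5214 0.051 0.0439
s plate ((0.5367090702056885, -0.0074165016412734985), (0.12001152336597443, 0.2762943208217621), 3.043910264968872) 0.012232105050193702
329 [ 0.5388 -0.0653  0.0534]
bolt [0.5752 0.1238 0.014 ]
bolt [ 0.5887 -0.1318  0.014 ]
bolt [ 0.4928 -0.1366  0.014 ]
bolt [0.4785 0.1183 0.014 ]
corner [0.585  0.1313 0.012 ]
corner [ 0.5986 -0.1406  0.012 ]
corner [ 0.4813 -0.145   0.012 ]
corner [0.4645 0.1241 0.012 ]
```

```bash
sleep 1
```

```text
(no output)
```

View pics/t2.png

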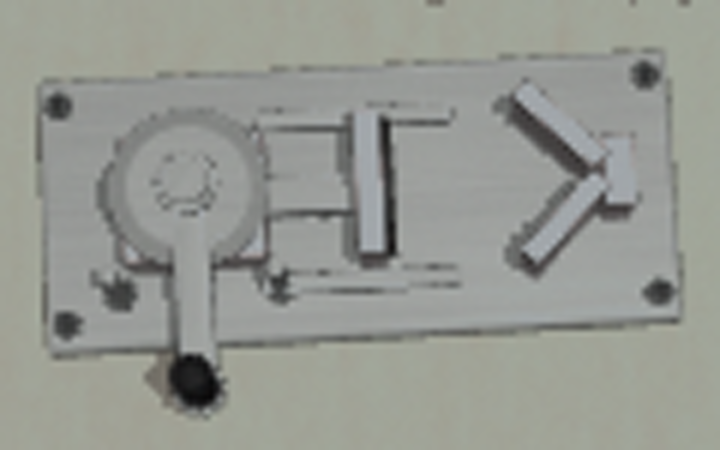

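```bash
cat >> h.py <<'E'
def goto(x,y,z,yaw=None):
    s=arm.state();p=s["ee_pos"];w=np.radians(s["ee_rot"][2])
    d=np.array([x,y,z])-p
    u=np.array([d[0]*np.cos(w)+d[1]*np.sin(w),d[0]*np.sin(w)-d[1]*np.cos(w),-d[2]])/.025
    print("now",p.round(4),"rpy",s["ee_rot"].round(1),"open",round(s["opening"],4),"F",s["force"].round(1),"t",round(s["time"],2))
    print("units",u.round(2),"" if yaw is None else f"twist {s['ee_rot'][2]-yaw:.1f}")
E
python3 - <<'E'
from h import *
t=capture("top");C=cloud(t)
m=(C[...,0]>.5)&(C[...,1]<-.17)&(C[...,1]>-.33)&(C[...,2]>.03)&(C[...,2]<.075)&(C[...,0]<.65)
v,u=np.where(m)
k=(t["frame"][v,u].mean(1)>60)
P=C[v,u][k];print(P.min(0),P.max(0),cv2.minAreaRect(P[:,:2].astype(np.float32)))
E
python3 -m jog '[{"dp":[0.5,-0.9,0],"twist":9.2,"fingers":1},{"dp":[0.6,-0.9,0],"twist":9.2,"fingers":1},{"dp":[0.7,-0.9,0],"twist":9.2,"fingers":1},{"dp":[0.8,-0.9,0],"twist":9.2,"fingers":1},{"dp":[0.8,-1,0],"twist":0,"fingers":1},{"dp":[0.8,-1,0],"twist":0,"fingers":1},{"dp":[0.8,-1,0],"twist":0,"fingers":1},{"dp":[0.8,-1,0],"twist":0,"fingers":1}]'
python3 -c "
from h import *
goto(.541,-.226,.2,-17)"
```

```text
[ 0.52204534 -0.30459666  0.03012086] [ 0.64955766 -0.1712829   0.07499316] ((0.5821291208267212, -0.23169755935668945), (0.1352074146270752, 0.12237568944692612), 82.7996597290039)
time: 1.35
ee_pos: [0.3759, -0.4197, 0.2314]
ee_rot: [180.0, -0.0, -16.6]
force: [-0.3, -0.4, -0.2]
opening: 0.0856
now [ 0.3759 -0.4197  0.2314] rpy [180.   -0.  -16.6] open 0.0856 F [-0.3 -0.4 -0.2] t 1.35
units [ 4.12 -9.31  1.26] twist 0.4
```

```bash
python3 -m jog '[{"dp":[0.5,-1,0],"twist":0,"fingers":1},{"dp":[0.5,-1,0],"twist":0,"fingers":1},{"dp":[0.5,-1,0],"twist":0,"fingers":1},{"dp":[0.5,-1,0],"twist":0,"fingers":1},{"dp":[0.5,-1,0],"twist":0,"fingers":1},{"dp":[0.5,-1,0],"twist":0,"fingers":1},{"dp":[0.5,-1,0],"twist":0,"fingers":1},{"dp":[0.5,-1,0.6],"twist":0,"fingers":1}]'
python3 -c "
from h import *
goto(.541,-.226,.2,-17)
t=capture('top');s=capture('side');crop(s,240,110,440,310,3,'pics/s3.png');crop(t,320,90,470,230,4,'pics/t3.png')
for n,c in(('t',t),('s',s)): print(n,proj(c,arm.state()['ee_pos']))"
```

```text
time: 2.35
ee_pos: [0.5293, -0.2569, 0.2173]
ee_rot: [180.0, -0.1, -16.6]
force: [-0.4, -0.9, -0.1]
opening: 0.0853
now [ 0.5293 -0.2569  0.2173] rpy [ 1.80e+02 -1.00e-01 -1.66e+01] open 0.0853 F [-0.4 -0.9 -0.1] t 2.35
units [ 0.1  -1.32  0.69] twist 0.4
t (np.float64(415.6467480240798), np.float64(157.77734315791156))
s (np.float64(357.59473994526957), np.float64(192.56181212690342))
```

```bash
sleep 1
```

```text
(no output)
```

View pics/s3.png

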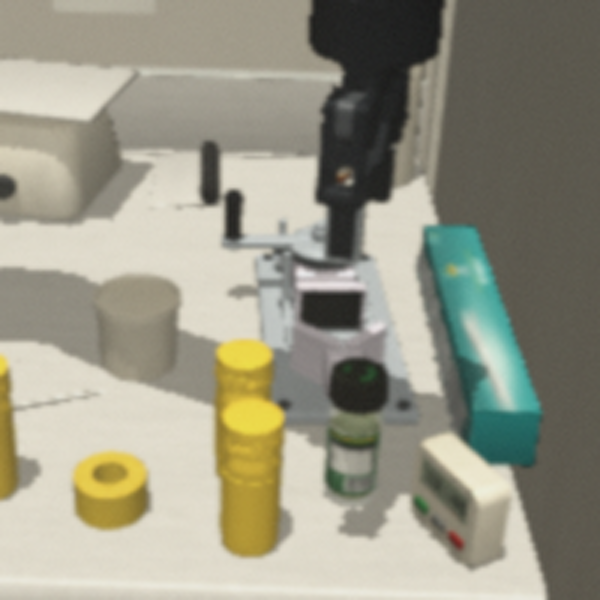

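View pics/t3.png

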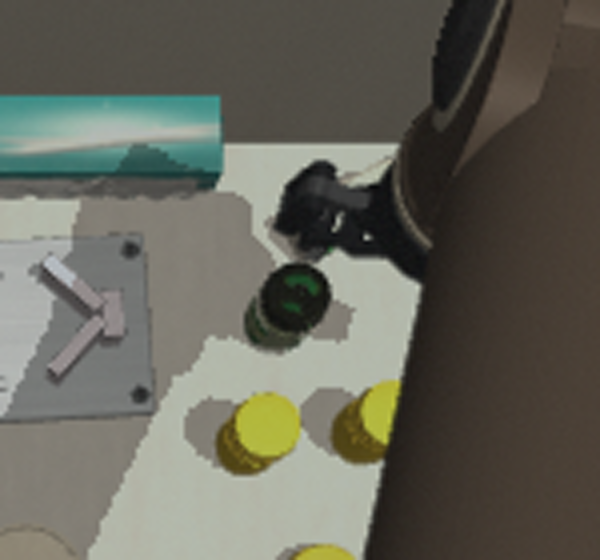

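```bash
python3 -c "
from h import *
p=arm.state()['ee_pos'];w=np.radians(-16.6);yv=np.array([np.sin(w),-np.cos(w),0])
t=capture('top');s=capture('side')
for k in(-1,1):
  for o in(.043,.057):
    q=p+yv*k*o+[0,0,.013]
    a=proj(t,q);b=proj(s,q);print(k,o,q.round(3),'top crop',(a[0]-320)*4,(a[1]-90)*4,'side crop',(b[0]-240)*3,(b[1]-110)*3)
C=cloud(t);v,u=np.mgrid[:400,:640];m=(u>385)&(u<425)&(v>125)&(v<165)&(C[...,2]>.18)&(C[...,2]<.27)
P=C[m];print(len(P));print(np.c_[u[m],v[m],P.round(3)][np.argsort(P[:,2])][:25])
"
```

```text
-1 0.043 [ 0.542 -0.212  0.228] top crop 310.79272920646235 243.50707462809805 side crop 369.0943299426376 201.5938252324529
-1 0.057 [ 0.546 -0.199  0.228] top crop 285.79941707456396 236.23835651617742 side crop 373.6178345638558 193.2601677604123
1 0.043 [ 0.517 -0.295  0.228] top crop 464.68912599870737 288.2642288947976 side crop 337.80556659120947 259.23714790563815
1 0.057 [ 0.513 -0.308  0.228] top crop 489.80177949335575 295.5676546405183 side crop 332.0586768325525 269.8246491438544
30
[[ 3.96e+02  1.55e+02  5.32e-01 -2.07e-01  2.33e-01]
 [ 3.95e+02  1.55e+02  5.31e-01 -2.05e-01  2.34e-01]
 [ 3.93e+02  1.52e+02  5.37e-01 -2.01e-01  2.36e-01]
 [ 3.97e+02  1.55e+02  5.30e-01 -2.09e-01  2.38e-01]
 [ 3.94e+02  1.52e+02  5.37e-01 -2.02e-01  2.39e-01]
 [ 3.96e+02  1.54e+02  5.32e-01 -2.06e-01  2.39e-01]
 [ 3.95e+02  1.53e+02  5.34e-01 -2.04e-01  2.40e-01]
 [ 3.95e+02  1.52e+02  5.36e-01 -2.04e-01  2.41e-01]
 [ 3.93e+02  1.48e+02  5.45e-01 -2.00e-01  2.42e-01]
 [ 3.95e+02  1.54e+02  5.31e-01 -2.04e-01  2.43e-01]
 [ 3.93e+02  1.51e+02  5.38e-01 -1.99e-01  2.44e-01]
 [ 3.97e+02  1.54e+02  5.31e-01 -2.08e-01  2.44e-01]
 [ 3.94e+02  1.51e+02  5.37e-01 -2.01e-01  2.45e-01]
 [ 3.98e+02  1.54e+02  5.30e-01 -2.09e-01  2.48e-01]
 [ 3.95e+02  1.51e+02  5.36e-01 -2.03e-01  2.49e-01]
 [ 3.93e+02  1.49e+02  5.40e-01 -1.98e-01  2.52e-01]
 [ 3.96e+02  1.53e+02  5.31e-01 -2.04e-01  2.52e-01]
 [ 3.98e+02  1.53e+02  5.31e-01 -2.08e-01  2.52e-01]
 [ 3.93e+02  1.50e+02  5.37e-01 -1.98e-01  2.54e-01]
 [ 3.97e+02  1.53e+02  5.31e-01 -2.06e-01  2.56e-01]
 [ 3.96e+02  1.52e+02  5.33e-01 -2.04e-01  2.56e-01]
 [ 3.99e+02  1.53e+02  5.30e-01 -2.10e-01  2.57e-01]
 [ 3.94e+02  1.49e+02  5.38e-01 -1.99e-01  2.59e-01]
 [ 3.97e+02  1.52e+02  5.31e-01 -2.05e-01  2.61e-01]
 [ 4.02e+02  1.43e+02  5.50e-01 -2.16e-01  2.62e-01]]
```

```bash
python3 -m jog '[{"dp":[0.05,-0.6,0],"twist":0.2,"fingers":1},{"dp":[0.05,-0.7,0],"twist":0.2,"fingers":1},{"dp":[0,0,0.8],"twist":0,"fingers":1},{"dp":[0,0,0.9],"twist":0,"fingers":1},{"dp":[0,0,1],"twist":0,"fingers":1},{"dp":[0,0,1],"twist":0,"fingers":1},{"dp":[0,0,0.8],"twist":0,"fingers":1},{"dp":[0,0,0.4],"twist":0,"fingers":1}]'
python3 -c "
from h import *
goto(.541,-.2265,.056,-17)
s=capture('side');crop(s,300,150,430,310,4,'pics/s4.png')"
```

```text
time: 3.55
ee_pos: [0.5396, -0.2258, 0.093]
ee_rot: [-180.0, 0.1, -17.0]
force: [0.2, 0.2, 0.4]
opening: 0.0856
now [ 0.5396 -0.2258  0.093 ] rpy [-1.8e+02  1.0e-01 -1.7e+01] open 0.0856 F [0.2 0.2 0.4] t 3.55
units [0.06 0.01 1.48] twist 0.0
```

```bash
sleep 1
```

```text
(no output)
```

View pics/s4.png

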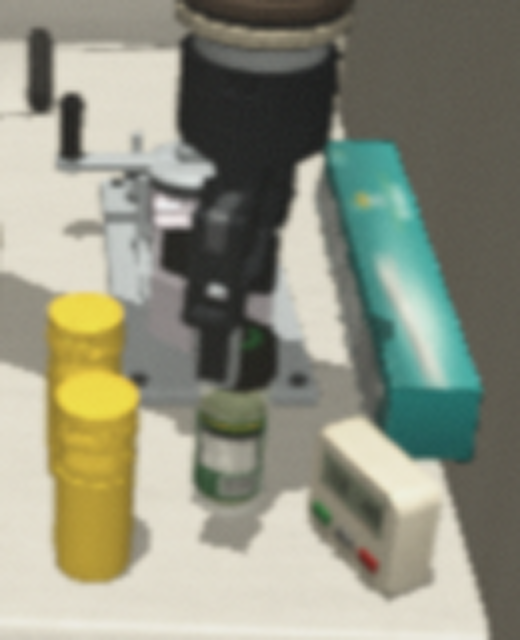

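```bash
python3 -m jog '[{"dp":[0.05,0,0.5],"twist":0,"fingers":1},{"dp":[0,0,0.5],"twist":0,"fingers":1},{"dp":[0,0,0.45],"twist":0,"fingers":0.7},{"dp":[0,0,0],"twist":0,"fingers":0.4},{"dp":[0,0,0],"twist":0,"fingers":0.25},{"dp":[0,0,0],"twist":0,"fingers":0.15},{"dp":[0,0,0],"twist":0,"fingers":0.05},{"dp":[0,0,0],"twist":0,"fingers":-0.05}]'
python3 -m jog '[{"dp":[0,0,0],"twist":0,"fingers":-0.15},{"dp":[0,0,0],"twist":0,"fingers":-0.3},{"dp":[0,0,0],"twist":0,"fingers":-0.6},{"dp":[0,0,0],"twist":0,"fingers":-1},{"dp":[0,0,0],"twist":0,"fingers":-1},{"dp":[0,0,0],"twist":0,"fingers":-1},{"dp":[0,0,-0.3],"twist":0,"fingers":-1},{"dp":[0,0,-0.4],"twist":0,"fingers":-1}]'
python3 -c "
from h import *
goto(.541,-.2265,.156,-17)
s=capture('side');crop(s,300,150,430,310,4,'pics/s5.png')"
```

```text
time: 4.6
ee_pos: [0.5411, -0.227, 0.0578]
ee_rot: [-180.0, -0.0, -17.0]
force: [-0.8, 1.1, 0.7]
opening: 0.0408
time: 5.6
ee_pos: [0.5404, -0.2273, 0.0751]
ee_rot: [180.0, 0.1, -17.0]
force: [-0.5, -1.4, -1.0]
opening: 0.0397
now [ 0.5404 -0.2273  0.0751] rpy [ 1.8e+02  1.0e-01 -1.7e+01] open 0.0397 F [-0.5 -1.4 -1. ] t 5.6
units [ 0.01 -0.04 -3.24] twist 0.0
```

```bash
sleep 1
```

```text
(no output)
```

View pics/s5.png

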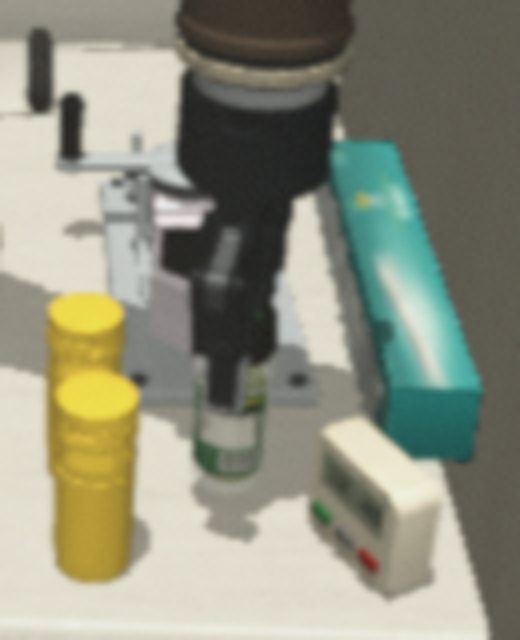

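```bash
python3 -m jog '[{"dp":[0,0,-0.5],"twist":0,"fingers":-1},{"dp":[0,0,-0.8],"twist":0,"fingers":-1},{"dp":[0,0,-0.8],"twist":0,"fingers":-1},{"dp":[0,0,-0.8],"twist":0,"fingers":-1},{"dp":[0,-0.2,-0.2],"twist":0,"fingers":-1},{"dp":[-0.1,-0.5,0],"twist":0,"fingers":-1},{"dp":[-0.3,-0.7,0],"twist":0,"fingers":-1},{"dp":[-0.3,-0.7,0],"twist":0,"fingers":-1}]'
python3 -c "
from h import *
goto(.5382,-.068,.15,-17)"
```

```text
time: 6.65
ee_pos: [0.5389, -0.1696, 0.1517]
ee_rot: [-180.0, 0.1, -16.9]
force: [-0.1, -0.2, -0.7]
opening: 0.0391
now [ 0.5389 -0.1696  0.1517] rpy [-1.80e+02  1.00e-01 -1.69e+01] open 0.0391 F [-0.1 -0.2 -0.7] t 6.65
units [-1.21 -3.88  0.07] twist 0.1
```

```bash
python3 -m jog '[{"dp":[-0.2,-0.7,0],"twist":0,"fingers":-1},{"dp":[-0.2,-0.7,0],"twist":0,"fingers":-1},{"dp":[-0.2,-0.7,0],"twist":0,"fingers":-1},{"dp":[-0.2,-0.7,0],"twist":0,"fingers":-1},{"dp":[-0.2,-0.6,0],"twist":0,"fingers":-1},{"dp":[-0.2,-0.4,0],"twist":0,"fingers":-1},{"dp":[0,-0.1,0],"twist":0,"fingers":-1},{"dp":[0,0,0.5],"twist":0,"fingers":-1}]'
python3 -c "
from h import *
goto(.5382,-.068,.069,-17)
s=capture('side');crop(s,280,150,410,310,4,'pics/s6.png');s=capture('top');crop(s,240,100,440,240,4,'pics/t6.png')"
```

```text
time: 7.65
ee_pos: [0.5401, -0.0703, 0.1404]
ee_rot: [-180.0, -0.1, -17.0]
force: [0.0, -0.1, -0.7]
opening: 0.0394
now [ 0.5401 -0.0703  0.1404] rpy [-1.8e+02 -1.0e-01 -1.7e+01] open 0.0394 F [ 0.  -0.1 -0.7] t 7.65
units [-0.1  -0.06  2.86] twist -0.0
```

```bash
sleep 1
```

```text
(no output)
```

View pics/s6.png

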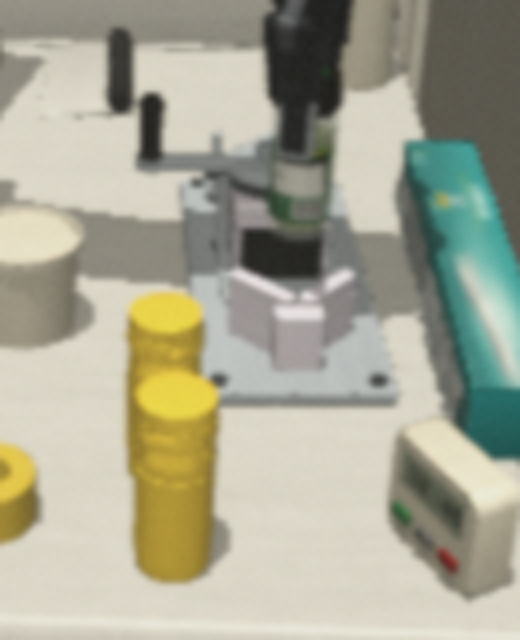

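View pics/t6.png

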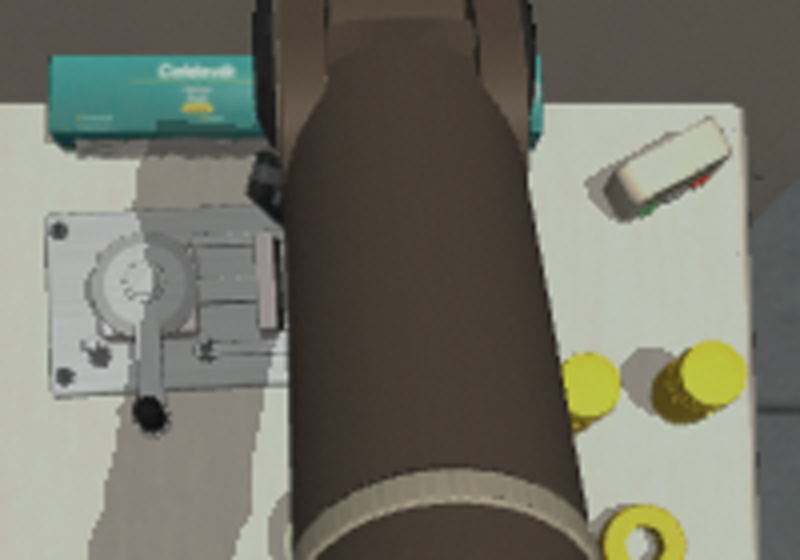

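```bash
python3 -m jog '[{"dp":[-0.05,-0.1,0.4],"twist":0,"fingers":-1},{"dp":[-0.05,0,0.6],"twist":0,"fingers":-1},{"dp":[0,0,0.6],"twist":0,"fingers":-1},{"dp":[0,0,0.5],"twist":0,"fingers":-1},{"dp":[0,0,0.25],"twist":0,"fingers":-1},{"dp":[0,0,0.15],"twist":0,"fingers":-1},{"dp":[0,0,0.1],"twist":0,"fingers":-1},{"dp":[0,0,0],"twist":0,"fingers":-1}]'
python3 -c "
from h import *
goto(.5382,-.068,.069,-17)
s=capture('side');crop(s,280,150,410,310,4,'pics/s7.png')"
```

```text
time: 8.75
ee_pos: [0.5378, -0.0667, 0.0752]
ee_rot: [-180.0, -0.0, -17.0]
force: [-1.4, -0.0, -0.1]
opening: 0.0395
now [ 0.5378 -0.0667  0.0752] rpy [-180.   -0.  -17.] open 0.0395 F [-1.4 -0.  -0.1] t 8.75
units [0.03 0.04 0.25] twist 0.0
```

```bash
sleep 1
```

```text
(no output)
```

View pics/s7.png

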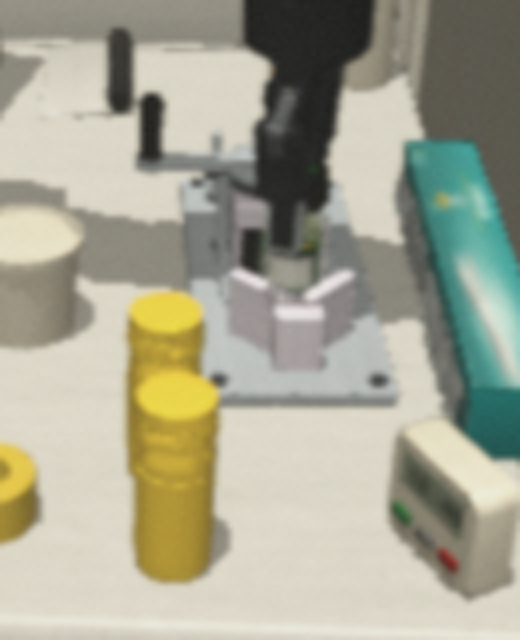

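```bash
python3 -m jog '[{"dp":[0,0,0.06],"twist":0,"fingers":-1},{"dp":[0,0,0.06],"twist":0,"fingers":-1},{"dp":[0,0,0.04],"twist":0,"fingers":-1},{"dp":[0,0,0.02],"twist":0,"fingers":-1},{"dp":[0,0,0.02],"twist":0,"fingers":-1},{"dp":[0,0,0],"twist":0,"fingers":-1},{"dp":[0,0,0],"twist":0,"fingers":-1},{"dp":[0,0,0],"twist":0,"fingers":-1}]'
```

```text
time: 9.8
ee_pos: [0.5376, -0.0667, 0.0701]
ee_rot: [180.0, -0.0, -17.0]
force: [-0.2, -0.3, -0.6]
opening: 0.0396
```

```bash
python3 -m jog '[{"dp":[0,0,0.02],"twist":0,"fingers":-1},{"dp":[0,0,0.02],"twist":0,"fingers":-1},{"dp":[0,0,0.02],"twist":0,"fingers":-1},{"dp":[0,0,0.02],"twist":0,"fingers":-1},{"dp":[0,0,0],"twist":0,"fingers":-1},{"dp":[0,0,0],"twist":0,"fingers":-1},{"dp":[0,0,0],"twist":0,"fingers":-1},{"dp":[0,0,0],"twist":0,"fingers":-1}]'
```

```text
time: 10.8
ee_pos: [0.5383, -0.0667, 0.0698]
ee_rot: [-180.0, -0.1, -17.0]
force: [-3.5, -0.1, 16.9]
opening: 0.0391
```

```bash
python3 -m jog '[{"dp":[0,0,-0.03],"twist":0,"fingers":-1},{"dp":[0,0,0],"twist":0,"fingers":-0.4},{"dp":[0,0,0],"twist":0,"fingers":0.1},{"dp":[0,0,0],"twist":0,"fingers":0.3},{"dp":[0,0,0],"twist":0,"fingers":0.6},{"dp":[0,0,-0.3],"twist":0,"fingers":0.8},{"dp":[0,0,-0.6],"twist":0,"fingers":0.8},{"dp":[0,0,-0.9],"twist":0,"fingers":0.8}]'
python3 -c "
from h import *
goto(.5382,-.068,.069,-17)
s=capture('side');crop(s,280,150,410,310,4,'pics/s8.png')"
```

```text
time: 11.8
ee_pos: [0.5375, -0.0667, 0.1148]
ee_rot: [180.0, 0.0, -17.0]
force: [1.0, 1.4, 0.1]
opening: 0.0767
now [ 0.5375 -0.0667  0.1148] rpy [180.   0. -17.] open 0.0767 F [1.  1.4 0.1] t 11.8
units [0.04 0.04 1.83] twist 0.0
```

```bash
sleep 1
```

```text
(no output)
```

View pics/s8.png

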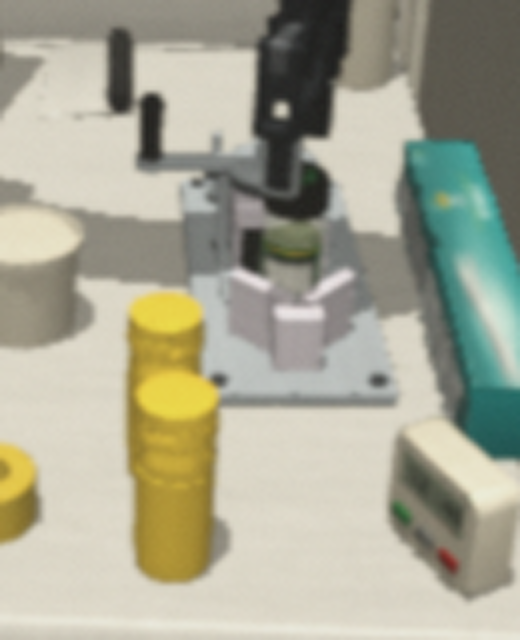

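```bash
python3 - <<'E'
from h import *
t=capture("top");s=capture("side")
T=cv2.imread("pics/top0.png").max(2);S=cv2.imread("pics/side0.png").max(2)
m=T[190:215,265:290]<70;v,u=np.where(m);tc=(u.mean()+265,v.mean()+190);print("top",tc,len(u),u.min()+265,u.max()+265,v.min()+190,v.max()+190)
m=S[168:195,310:326]<90;v,u=np.where(m);sc=(u.mean()+310,v.mean()+168);print("side",sc,len(u),v.min()+168,v.max()+168)
print("top@.112",plane(t,*tc,.112).round(4),"@.095",plane(t,*tc,.095).round(4),"side@.088",plane(s,*sc,.088).round(4))
S0=np.array([.5313,.0627])
for th in(0,.3,.47,.6,1.05):
    a=np.radians(213)-th;print(th,S0+.085*np.array([np.cos(a),np.sin(a)]))
goto(.446,.054,.16,6)
E
```

```text
top (np.float64(276.6393442622951), np.float64(202.75409836065575)) 61 265 281 190 207
side (np.float64(315.48), np.float64(178.71)) 100 168 189
top@.112 [0.4436 0.0569 0.112 ] @.095 [0.4457 0.0583 0.095 ] side@.088 [0.4418 0.0738 0.088 ]
0 [0.460013   0.01640568]
0.3 [0.44951602 0.0395401 ]
0.47 [0.44677671 0.05371036]
0.6 [0.44632456 0.06474332]
1.05 [0.45567289 0.10150129]
now [ 0.5388 -0.0668  0.1157] rpy [-180.    -0.2  -17. ] open 0.077 F [-0.4 -0.1  0.4] t 11.95
units [-4.96 -3.54 -1.77] twist -23.0
```

```bash
python3 -m jog '[{"dp":[0,0,-0.8],"twist":0,"fingers":1},{"dp":[0,0,-0.8],"twist":0,"fingers":1},{"dp":[0,0,-0.3],"twist":-7.7,"fingers":1},{"dp":[0,0,0],"twist":-7.7,"fingers":1},{"dp":[0,0,0],"twist":-7.6,"fingers":1},{"dp":[-0.7,-0.9,0],"twist":0,"fingers":1},{"dp":[-0.7,-0.9,0],"twist":0,"fingers":1},{"dp":[-0.7,-0.9,0],"twist":0,"fingers":1}]'
python3 - <<'E'
from h import *
s=capture("side");print(plane(s,317.6,181.5,.088))
goto(.447,.0545,.16,6)
E
```

```text
time: 12.95
ee_pos: [0.4774, -0.0046, 0.1609]
ee_rot: [-180.0, 0.0, 6.0]
force: [0.0, -0.5, -0.6]
opening: 0.0856
[0.44819614 0.05612517 0.088     ]
now [ 0.4748 -0.0017  0.1607] rpy [-179.9    0.2    6.2] open 0.0853 F [-3.3  2.  -0.9] t 13.0
units [-0.86 -2.35  0.03] twist 0.2
```

```bash
python3 -m jog '[{"dp":[-0.3,-0.8,0],"twist":0,"fingers":1},{"dp":[-0.3,-0.8,0],"twist":0,"fingers":1},{"dp":[-0.3,-0.7,0],"twist":0,"fingers":1},{"dp":[0,0,0.5],"twist":0,"fingers":1},{"dp":[0,0,0.5],"twist":0,"fingers":1},{"dp":[0,0,0.4],"twist":0,"fingers":1},{"dp":[0,0,0],"twist":0,"fingers":1},{"dp":[0,0,0],"twist":0,"fingers":1}]'
python3 - <<'E'
from h import *
goto(.447,.055,.072,6)
s=capture("side");crop(s,260,110,420,290,4,'pics/s9.png');t=capture("top");crop(t,220,110,400,240,4,'pics/t9.png')
E
```

```text
time: 14.0
ee_pos: [0.4501, 0.0496, 0.1262]
ee_rot: [-180.0, 0.0, 6.0]
force: [1.1, -0.0, 0.5]
opening: 0.0853
now [0.4501 0.0496 0.1262] rpy [-180.    0.    6.] open 0.0853 F [ 1.1 -0.   0.5] t 14.0
units [-0.1  -0.23  2.17] twist -0.0
```

```bash
sleep 1
```

```text
(no output)
```

View pics/s9.png

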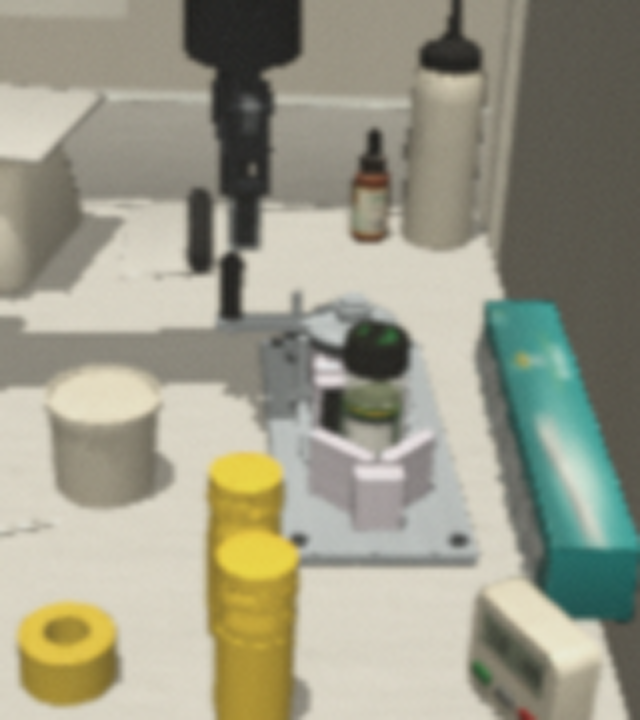

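View pics/t9.png

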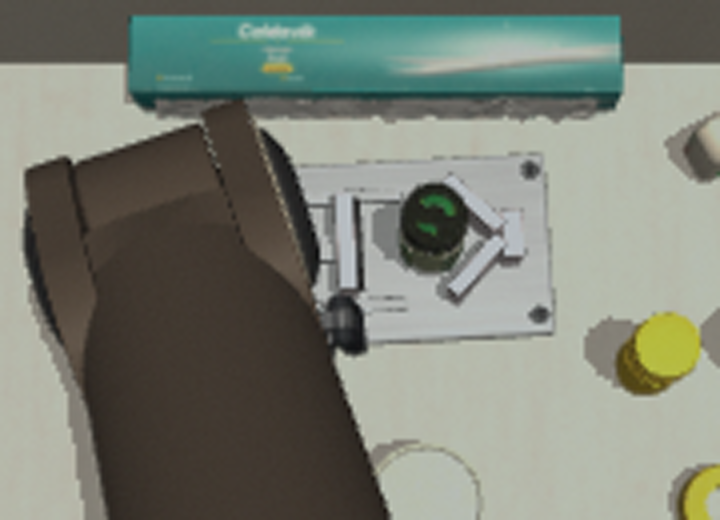

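```bash
python3 -m jog '[{"dp":[-0.1,-0.2,0.4],"twist":0,"fingers":1},{"dp":[0,0,0.5],"twist":0,"fingers":1},{"dp":[0,0,0.5],"twist":0,"fingers":1},{"dp":[0,0,0.4],"twist":0,"fingers":1},{"dp":[0,0,0.25],"twist":0,"fingers":0.6},{"dp":[0,0,0.1],"twist":0,"fingers":0.2},{"dp":[0,0,0],"twist":0,"fingers":-0.1},{"dp":[0,0,0],"twist":0,"fingers":-0.3}]'
python3 - <<'E'
from h import *
goto(.447,.055,.072,6)
s=capture("side");crop(s,260,110,420,290,4,'pics/s10.png')
E
```

```text
time: 15.1
ee_pos: [0.4472, 0.0545, 0.0728]
ee_rot: [180.0, -0.0, 6.0]
force: [-0.4, 0.8, 0.1]
opening: 0.0301
now [0.4472 0.0545 0.0728] rpy [180.  -0.   6.] open 0.0301 F [-0.4  0.8  0.1] t 15.1
units [-0.01 -0.02  0.03] twist 0.0
```

```bash
sleep 1
```

```text
(no output)
```

View pics/s10.png

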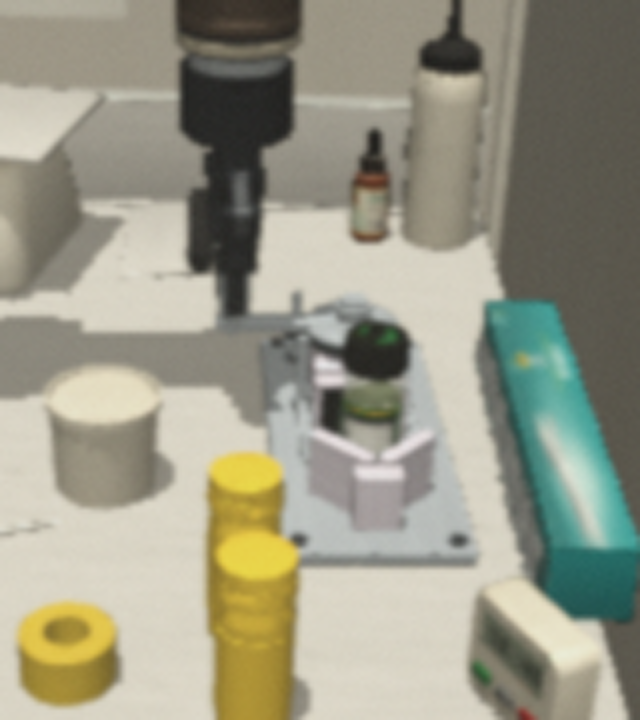

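```bash
python3 -m jog '[{"dp":[0,0,0],"twist":0,"fingers":-0.48},{"dp":[0,0,0],"twist":0,"fingers":-0.48},{"dp":[0.01,-0.24,0],"twist":4,"fingers":-0.48},{"dp":[0.01,-0.24,0],"twist":4,"fingers":-0.48},{"dp":[0.01,-0.24,0],"twist":4,"fingers":-0.48},{"dp":[0.01,-0.24,0],"twist":4,"fingers":-0.48},{"dp":[0.01,-0.24,0],"twist":4,"fingers":-0.48},{"dp":[0.01,-0.24,0],"twist":4,"fingers":-0.48}]'
cat >> h.py <<'E'
def lev():
    s=arm.state();p=s["ee_pos"];w=np.radians(s["ee_rot"][2]);S0=np.array([.5313,.0627]);r=p[:2]-S0
    x=np.array([np.cos(w),np.sin(w)]);y=np.array([np.sin(w),-np.cos(w)])
    print("t",round(s["time"],2),"theta_pos",round(213-np.degrees(np.arctan2(r[1],r[0]))%360,1),"theta_yaw",round(33-s["ee_rot"][2],1),"r",round(np.hypot(*r)*1e3,1),"z",p[2].round(4),"Fx(in)",round(s["force"][:2]@x,2),"Fy(tan,+=resist drive)",round(s["force"][:2]@y,2),"Fz",s["force"][2].round(1),"open",round(s["opening"]*1e3,1))
E
python3 -c "
from h import *
lev()"
```

```text
time: 16.15
ee_pos: [0.4501, 0.0881, 0.0724]
ee_rot: [179.8, 0.1, -18.2]
force: [-1.9, -5.6, 4.0]
opening: 0.0222
t 16.15 theta_pos 50.4 theta_yaw 51.2 r 85.1 z 0.0724 Fx(in) -0.08 Fy(tan,+=resist drive) 5.88 Fz 4.0 open 22.2
```

```bash
python3 -m jog '[{"dp":[0,-0.18,0],"twist":3,"fingers":-0.48},{"dp":[0,-0.18,0],"twist":3,"fingers":-0.48},{"dp":[0.02,0.4,0],"twist":-6,"fingers":-0.48},{"dp":[0.04,0.53,0],"twist":-9,"fingers":-0.48},{"dp":[0.04,0.53,0],"twist":-9,"fingers":-0.48},{"dp":[0.04,0.53,0],"twist":-9,"fingers":-0.48},{"dp":[0.04,0.53,0],"twist":-9,"fingers":-0.48},{"dp":[0.02,0.4,0],"twist":-6,"fingers":-0.48}]'
python3 -c "
from h import *
lev()"
```

```text
time: 17.15
ee_pos: [0.4538, 0.0272, 0.0726]
ee_rot: [-180.0, -0.0, 24.3]
force: [-0.1, -0.4, -0.4]
opening: 0.0223
t 17.15 theta_pos 8.4 theta_yaw 8.7 r 85.3 z 0.0726 Fx(in) -0.26 Fy(tan,+=resist drive) 0.32 Fz -0.4 open 22.3
```

```bash
python3 -m jog '[{"dp":[0.02,0.36,0],"twist":-6,"fingers":-0.48},{"dp":[0.03,-0.44,0],"twist":7.5,"fingers":-0.48},{"dp":[0.03,-0.44,0],"twist":7.5,"fingers":-0.48},{"dp":[0.03,-0.44,0],"twist":7.5,"fingers":-0.48},{"dp":[0.03,-0.44,0],"twist":7.5,"fingers":-0.48},{"dp":[0.03,-0.44,0],"twist":7.5,"fingers":-0.48},{"dp":[0.03,-0.44,0],"twist":7.5,"fingers":-0.48},{"dp":[0.03,-0.44,0],"twist":7.5,"fingers":-0.48}]'
python3 -c "
from h import *
lev()
t=capture('top');crop(t,250,110,400,230,5,'pics/t11.png')"
```

```text
time: 18.15
ee_pos: [0.4508, 0.0919, 0.072]
ee_rot: [179.7, 0.2, -22.8]
force: [-5.5, -5.6, 4.7]
opening: 0.0221
t 18.15 theta_pos 53.0 theta_yaw 55.8 r 85.7 z 0.072 Fx(in) -2.9 Fy(tan,+=resist drive) 7.25 Fz 4.7 open 22.1
```

```bash
sleep 1
```

```text
(no output)
```

View pics/t11.png

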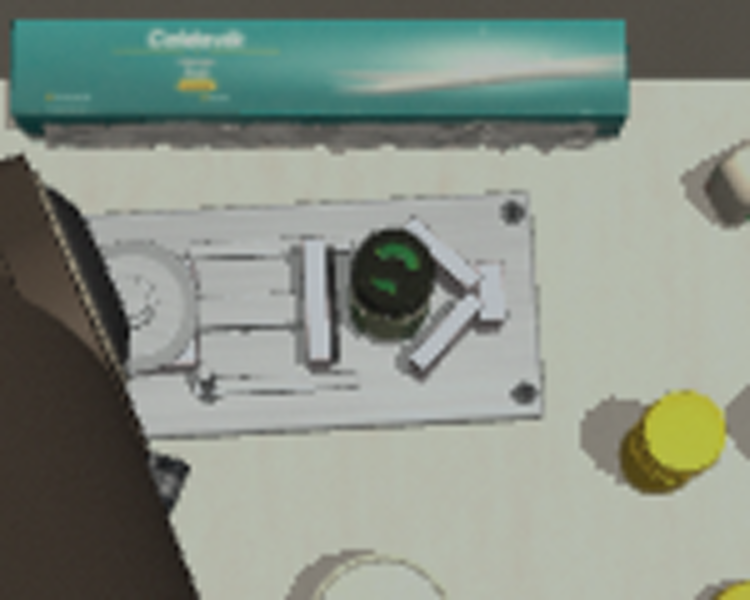

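```bash
cat >> h.py <<'E'
def jawpos(c):
    C=cloud(c);y=np.radians(3.0);R=np.array([[np.cos(y),np.sin(y)],[-np.sin(y),np.cos(y)]])
    P=(C[...,:2]-[.5335,-.007])@R.T
    m=(C[...,2]>.048)&(C[...,2]<.063)&(abs(P[...,0])<.028)&(P[...,1]>-.06)&(P[...,1]<.02)
    q=P[m];print("jaw top n",len(q),"y range",np.percentile(q[:,1],[3,97]).round(4),"face to nest mm",round((np.percentile(q[:,1],3)+.071)*1e3,1))
    m=(C[...,2]>.108)&(C[...,2]<.125)&(abs(P[...,0])<.05)&(P[...,1]>-.12)&(P[...,1]<-.01)
    q=P[m];print("cap in vise frame",q.mean(0).round(4),len(q), "z",np.median(C[...,2][m]).round(4)) if len(q) else 0
E
python3 -c "
from h import *
t=capture('top');jawpos(t)"
```

```text
jaw top n 145 y range [-0.0477 -0.0165] face to nest mm 23.3
cap in vise frame [ 0.0001 -0.0581] 227 z 0.1163
```

```bash
python3 -m jog '[{"dp":[0,-0.15,0],"twist":2,"fingers":-0.48},{"dp":[0.02,0.3,0],"twist":-5,"fingers":-0.48},{"dp":[0.04,0.53,0],"twist":-9,"fingers":-0.48},{"dp":[0.04,0.53,0],"twist":-9,"fingers":-0.48},{"dp":[0.04,0.53,0],"twist":-9,"fingers":-0.48},{"dp":[0.04,0.53,0],"twist":-9,"fingers":-0.48},{"dp":[0.04,0.53,0],"twist":-9,"fingers":-0.48},{"dp":[0.02,0.2,0],"twist":-4,"fingers":-0.48}]'
python3 -c "
from h import *
lev()"
```

```text
time: 19.25
ee_pos: [0.4583, 0.0206, 0.0727]
ee_rot: [180.0, -0.1, 29.7]
force: [-1.0, 1.3, 1.3]
opening: 0.0222
t 19.25 theta_pos 3.0 theta_yaw 3.3 r 84.3 z 0.0727 Fx(in) -0.16 Fy(tan,+=resist drive) -1.64 Fz 1.3 open 22.2
```

Now drive in a half-swing and check.

```bash
python3 -m jog '[{"dp":[0.01,-0.24,0],"twist":4,"fingers":-0.48},{"dp":[0.01,-0.24,0],"twist":4,"fingers":-0.48},{"dp":[0.01,-0.24,0],"twist":4,"fingers":-0.48},{"dp":[0.01,-0.24,0],"twist":4,"fingers":-0.48},{"dp":[0.01,-0.24,0],"twist":4,"fingers":-0.48},{"dp":[0.01,-0.24,0],"twist":4,"fingers":-0.48},{"dp":[0.01,-0.24,0],"twist":4,"fingers":-0.48},{"dp":[0.01,-0.24,0],"twist":4,"fingers":-0.48}]'
python3 -c "
from h import *
lev()"
python3 -m jog '[{"dp":[0.01,-0.18,0],"twist":3,"fingers":-0.48},{"dp":[0.01,-0.18,0],"twist":3,"fingers":-0.48},{"dp":[0.01,-0.18,0],"twist":3,"fingers":-0.48},{"dp":[0.01,-0.18,0],"twist":3,"fingers":-0.48},{"dp":[0,-0.18,0],"twist":3,"fingers":-0.48},{"dp":[0,-0.12,0],"twist":2,"fingers":-0.48},{"dp":[0,-0.12,0],"twist":2,"fingers":-0.48},{"dp":[0,-0.12,0],"twist":2,"fingers":-0.48}]'
python3 -c "
from h import *
lev()
t=capture('top');crop(t,250,110,400,230,5,'pics/t12.png')"
```

```text
time: 20.25
ee_pos: [0.4466, 0.0655, 0.0725]
ee_rot: [179.9, 0.0, -2.6]
force: [-2.2, -7.7, 3.3]
opening: 0.0221
t 20.25 theta_pos 34.9 theta_yaw 35.6 r 84.7 z 0.0725 Fx(in) -1.84 Fy(tan,+=resist drive) 7.78 Fz 3.3 open 22.1
time: 21.25
ee_pos: [0.4528, 0.0962, 0.0723]
ee_rot: [179.8, 0.1, -23.6]
force: [-4.5, -5.6, 4.5]
opening: 0.0222
t 21.25 theta_pos 56.1 theta_yaw 56.6 r 85.3 z 0.0723 Fx(in) -1.86 Fy(tan,+=resist drive) 6.91 Fz 4.5 open 22.2
```

```bash
sleep 1
```

```text
(no output)
```

View pics/t12.png

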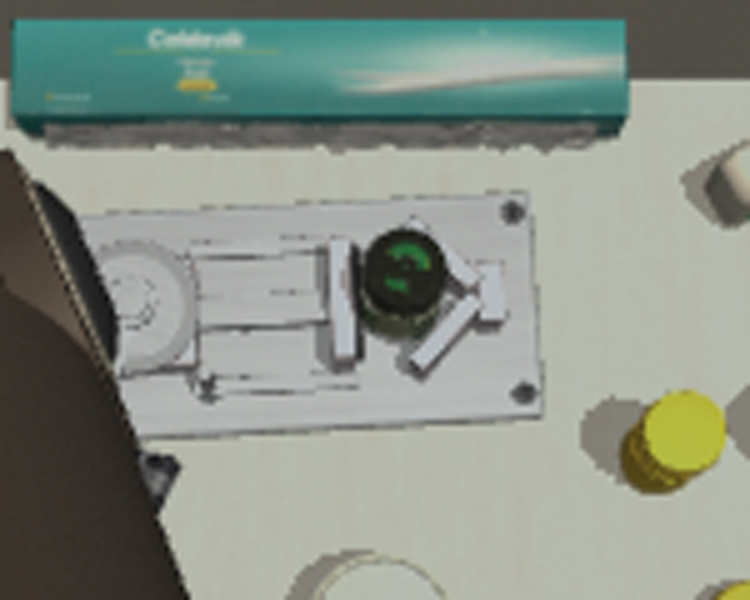

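```bash
python3 -m jog '[{"dp":[0.02,0.3,0],"twist":-5,"fingers":-0.48},{"dp":[0.04,0.53,0],"twist":-9,"fingers":-0.48},{"dp":[0.04,0.53,0],"twist":-9,"fingers":-0.48},{"dp":[0.04,0.53,0],"twist":-9,"fingers":-0.48},{"dp":[0.04,0.53,0],"twist":-9,"fingers":-0.48},{"dp":[0.04,0.53,0],"twist":-9,"fingers":-0.48},{"dp":[0.02,0.18,0],"twist":-3,"fingers":-0.48},{"dp":[0,0,0],"twist":0,"fingers":-0.48}]'
python3 -c "
from h import *
lev();jawpos(capture('top'))"
python3 -m jog '[{"dp":[0.01,-0.24,0],"twist":4,"fingers":-0.48},{"dp":[0.01,-0.24,0],"twist":4,"fingers":-0.48},{"dp":[0.01,-0.18,0],"twist":3,"fingers":-0.48},{"dp":[0,-0.09,0],"twist":1.5,"fingers":-0.48},{"dp":[0,-0.06,0],"twist":1,"fingers":-0.48},{"dp":[0,-0.06,0],"twist":1,"fingers":-0.48},{"dp":[0,-0.06,0],"twist":1,"fingers":-0.48},{"dp":[0,-0.06,0],"twist":1,"fingers":-0.48}]'
python3 -c "
from h import *
lev()"
```

```text
time: 22.3
ee_pos: [0.4589, 0.0221, 0.0726]
ee_rot: [180.0, -0.0, 29.5]
force: [0.1, 1.1, 0.1]
opening: 0.0221
t 22.3 theta_pos 3.7 theta_yaw 3.5 r 83.0 z 0.0726 Fx(in) 0.6 Fy(tan,+=resist drive) -0.95 Fz 0.1 open 22.1
jaw top n 137 y range [-0.0509 -0.0296] face to nest mm 20.1
cap in vise frame [ 0.0002 -0.0636] 221 z 0.1161
time: 23.35
ee_pos: [0.4502, 0.0442, 0.0727]
ee_rot: [179.9, -0.0, 12.9]
force: [2.6, -5.9, -1.4]
opening: 0.0219
t 23.35 theta_pos 20.1 theta_yaw 20.1 r 83.2 z 0.0727 Fx(in) 1.21 Fy(tan,+=resist drive) 6.34 Fz -1.4 open 21.9
```

```bash
python3 -m jog '[{"dp":[-0.02,-0.036,0],"twist":0.6,"fingers":-0.48},{"dp":[-0.02,-0.036,0],"twist":0.6,"fingers":-0.48},{"dp":[-0.02,-0.036,0],"twist":0.6,"fingers":-0.48},{"dp":[0,-0.036,0],"twist":0.6,"fingers":-0.48},{"dp":[0,-0.036,0],"twist":0.6,"fingers":-0.48},{"dp":[0,-0.036,0],"twist":0.6,"fingers":-0.48},{"dp":[0,-0.036,0],"twist":0.6,"fingers":-0.48},{"dp":[0,-0.036,0],"twist":0.6,"fingers":-0.48}]'
python3 -c "
from h import *
lev()"
```

```text
time: 24.35
ee_pos: [0.4483, 0.0512, 0.0729]
ee_rot: [179.9, -0.2, 8.1]
force: [5.0, -5.9, -2.5]
opening: 0.0217
t 24.35 theta_pos 25.1 theta_yaw 24.9 r 83.8 z 0.0729 Fx(in) 4.08 Fy(tan,+=resist drive) 6.51 Fz -2.5 open 21.7
```

```bash
python3 -m jog '[{"dp":[0,-0.036,0],"twist":0.6,"fingers":-0.48},{"dp":[0,-0.036,0],"twist":0.6,"fingers":-0.48},{"dp":[0,-0.036,0],"twist":0.6,"fingers":-0.48},{"dp":[0,-0.036,0],"twist":0.6,"fingers":-0.48},{"dp":[0,-0.036,0],"twist":0.6,"fingers":-0.48},{"dp":[0,-0.036,0],"twist":0.6,"fingers":-0.48},{"dp":[0,-0.036,0],"twist":0.6,"fingers":-0.48},{"dp":[0,-0.036,0],"twist":0.6,"fingers":-0.48}]'
python3 -c "
from h import *
lev()"
```

```text
time: 25.35
ee_pos: [0.4475, 0.0583, 0.0729]
ee_rot: [179.9, -0.1, 3.3]
force: [4.6, -6.6, -2.5]
opening: 0.0223
t 25.35 theta_pos 30.0 theta_yaw 29.7 r 84.0 z 0.0729 Fx(in) 4.21 Fy(tan,+=resist drive) 6.84 Fz -2.5 open 22.3
```

```bash
python3 -m jog '[{"dp":[0.01,-0.03,0],"twist":0.5,"fingers":-0.48},{"dp":[0.01,-0.03,0],"twist":0.5,"fingers":-0.48},{"dp":[0,-0.03,0],"twist":0.5,"fingers":-0.48},{"dp":[0,-0.03,0],"twist":0.5,"fingers":-0.48},{"dp":[0,-0.03,0],"twist":0.5,"fingers":-0.48},{"dp":[0,-0.03,0],"twist":0.5,"fingers":-0.48},{"dp":[0,-0.03,0],"twist":0.5,"fingers":-0.48},{"dp":[0,-0.03,0],"twist":0.5,"fingers":-0.48}]'
python3 -c "
from h import *
lev();t=capture('top');jawpos(t);crop(t,250,110,400,230,5,'pics/t13.png')"
```

```text
time: 26.35
ee_pos: [0.4473, 0.0641, 0.0728]
ee_rot: [179.9, -0.1, -0.7]
force: [3.1, -6.9, 0.3]
opening: 0.0221
t 26.35 theta_pos 33.9 theta_yaw 33.7 r 84.0 z 0.0728 Fx(in) 3.18 Fy(tan,+=resist drive) 6.86 Fz 0.3 open 22.1
jaw top n 141 y range [-0.0511 -0.0342] face to nest mm 19.9
cap in vise frame [ 0.0003 -0.0695] 222 z 0.116
```

```bash
sleep 1
```

```text
(no output)
```

View pics/t13.png

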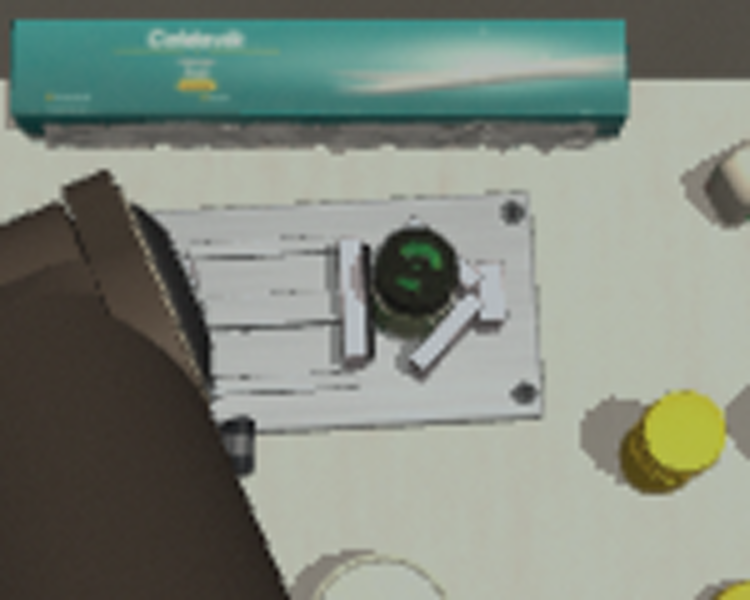

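```bash
python3 -m jog '[{"dp":[0,-0.02,0],"twist":0.3,"fingers":-0.48},{"dp":[0,-0.02,0],"twist":0.3,"fingers":-0.48},{"dp":[0,-0.02,0],"twist":0.3,"fingers":-0.48},{"dp":[0,-0.02,0],"twist":0.3,"fingers":-0.48},{"dp":[0,-0.02,0],"twist":0.3,"fingers":-0.48},{"dp":[0,-0.02,0],"twist":0.3,"fingers":-0.48},{"dp":[0,-0.02,0],"twist":0.3,"fingers":-0.48},{"dp":[0,-0.02,0],"twist":0.3,"fingers":-0.48}]'
python3 -c "
from h import *
lev()"
```

```text
time: 27.4
ee_pos: [0.4474, 0.0676, 0.0728]
ee_rot: [179.9, -0.1, -3.1]
force: [2.9, -8.4, 0.7]
opening: 0.0221
t 27.4 theta_pos 36.3 theta_yaw 36.1 r 84.1 z 0.0728 Fx(in) 3.32 Fy(tan,+=resist drive) 8.18 Fz 0.7 open 22.1
```

```bash
python3 -m jog '[{"dp":[0,-0.01,0],"twist":0.1,"fingers":-0.48},{"dp":[0,-0.01,0],"twist":0.1,"fingers":-0.48},{"dp":[0,-0.01,0],"twist":0.2,"fingers":-0.48},{"dp":[0,-0.01,0],"twist":0.2,"fingers":-0.48},{"dp":[0,-0.01,0],"twist":0.2,"fingers":-0.48},{"dp":[0,-0.01,0],"twist":0.2,"fingers":-0.48},{"dp":[0,-0.01,0],"twist":0.2,"fingers":-0.48},{"dp":[0,-0.01,0],"twist":0.2,"fingers":-0.48}]'
python3 -c "
from h import *
lev()"
```

```text
time: 28.4
ee_pos: [0.4474, 0.0693, 0.0728]
ee_rot: [179.9, -0.1, -4.5]
force: [2.1, -9.0, 0.5]
opening: 0.0223
t 28.4 theta_pos 37.5 theta_yaw 37.5 r 84.1 z 0.0728 Fx(in) 2.76 Fy(tan,+=resist drive) 8.84 Fz 0.5 open 22.3
```

```bash
python3 -m jog '[{"dp":[0,-0.01,0],"twist":0.2,"fingers":-0.48},{"dp":[0,-0.01,0],"twist":0.2,"fingers":-0.48},{"dp":[0,-0.01,0],"twist":0.2,"fingers":-0.48},{"dp":[0,-0.01,0],"twist":0.1,"fingers":-0.48},{"dp":[0,-0.01,0],"twist":0.1,"fingers":-0.48},{"dp":[0,-0.01,0],"twist":0.2,"fingers":-0.48},{"dp":[0,-0.01,0],"twist":0.1,"fingers":-0.48},{"dp":[0,-0.01,0],"twist":0.2,"fingers":-0.48}]'
python3 -c "
from h import *
lev();jawpos(capture('top'))"
```

```text
time: 29.4
ee_pos: [0.4476, 0.071, 0.0728]
ee_rot: [179.9, -0.1, -5.8]
force: [2.9, -10.4, 1.8]
opening: 0.0219
t 29.4 theta_pos 38.7 theta_yaw 38.8 r 84.1 z 0.0728 Fx(in) 3.93 Fy(tan,+=resist drive) 10.03 Fz 1.8 open 21.9
jaw top n 142 y range [-0.0495 -0.0342] face to nest mm 21.5
cap in vise frame [ 0.0003 -0.0697] 223 z 0.1161
```

```bash
python3 -m jog '[{"dp":[0,-0.01,0],"twist":0.1,"fingers":-0.48},{"dp":[0,-0.01,0],"twist":0.1,"fingers":-0.48},{"dp":[0,-0.01,0],"twist":0.1,"fingers":-0.48},{"dp":[0,-0.01,0],"twist":0.2,"fingers":-0.48},{"dp":[0,0,0],"twist":0,"fingers":-0.48},{"dp":[0,0,0],"twist":0,"fingers":-0.48},{"dp":[0,0,0],"twist":0,"fingers":-0.48},{"dp":[0,0,0],"twist":0,"fingers":-0.48}]'
python3 -c "
from h import *
lev()"
```

```text
time: 30.45
ee_pos: [0.4477, 0.0719, 0.0728]
ee_rot: [179.8, -0.1, -6.3]
force: [1.5, -10.5, 0.9]
opening: 0.0218
t 30.45 theta_pos 39.3 theta_yaw 39.3 r 84.1 z 0.0728 Fx(in) 2.66 Fy(tan,+=resist drive) 10.23 Fz 0.9 open 21.8
```

```bash
python3 -m jog '[{"dp":[0,0.04,0],"twist":0,"fingers":-0.48},{"dp":[0,0.04,0],"twist":0,"fingers":-0.4},{"dp":[0,0,0],"twist":0,"fingers":-0.1},{"dp":[0,0,0],"twist":0,"fingers":0.3},{"dp":[0,0,0],"twist":0,"fingers":0.6},{"dp":[0,0,-0.2],"twist":0,"fingers":0.6},{"dp":[0,0,-0.5],"twist":0,"fingers":0.6},{"dp":[0,0,-0.9],"twist":0,"fingers":0.6}]'
python3 -m jog '[{"dp":[0,0,-1],"twist":0,"fingers":0.6},{"dp":[0,0,-1],"twist":0,"fingers":0.6},{"dp":[-0.3,-0.6,-0.5],"twist":0,"fingers":0.6},{"dp":[-0.5,-0.9,0],"twist":0,"fingers":0.6},{"dp":[-0.5,-0.9,0],"twist":0,"fingers":0.6},{"dp":[-0.5,-0.9,0],"twist":0,"fingers":0.6},{"dp":[-0.3,-0.5,0],"twist":0,"fingers":0.6},{"dp":[0,0,0],"twist":0,"fingers":0.6}]'
python3 -c "
from h import *
lev()
t=capture('top');jawpos(t);s=capture('side');crop(t,240,100,440,240,4,'pics/t14.png');crop(s,240,140,430,310,4,'pics/s14.png')"
```

```text
time: 31.45
ee_pos: [0.4463, 0.0724, 0.1132]
ee_rot: [180.0, 0.1, -6.2]
force: [0.3, -0.3, 0.4]
opening: 0.0683
time: 32.45
ee_pos: [0.4041, 0.1735, 0.1751]
ee_rot: [-180.0, 0.0, -6.0]
force: [0.1, -0.5, 0.6]
opening: 0.0678
t 32.45 theta_pos 74.1 theta_yaw 39.0 r 168.7 z 0.1751 Fx(in) 0.15 Fy(tan,+=resist drive) 0.5 Fz 0.6 open 67.8
jaw top n 141 y range [-0.0511 -0.0344] face to nest mm 19.9
cap in vise frame [ 0.0001 -0.0692] 225 z 0.116
```

```bash
sleep 1
```

```text
(no output)
```

View pics/t14.png

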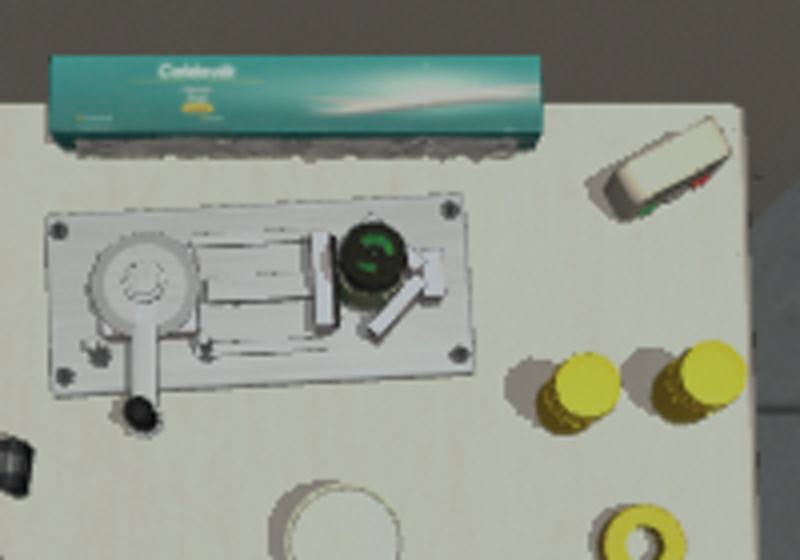

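View pics/s14.png

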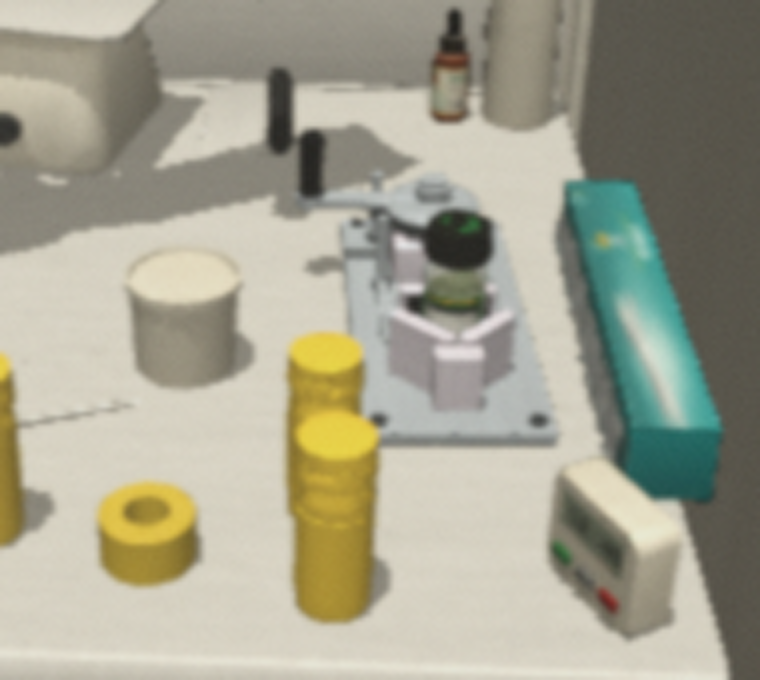

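The jar stands upright in the V with the jaw against it. The lever is free, the gripper is clear and the bystanders haven't moved, so I'm handing in.

```bash
python3 -c "
from cell import arm
print(arm.hand_in(),arm.state()['time'])"
```

```text
the job is handed in; nothing more can be done
the job is handed in; nothing more can be done
```

The green-capped jar is standing upright in the vise, clamped into the V with the lever alone. I handed the job in at about 32.5 s; no verdict was reported.

- **What I did:** I stood the jar about 10 mm in front of its seat in the V. I then worked the lever with the fingers loosely around its grip, for three drive swings and a last slow part-swing.
- **Clamping force:** The push ran at 6 to 7 N while the jaw moved (up to 7.8 N in a faster swing). It then climbed to 10.2 N, about 3.4 to 3.9 N above running at the same slow pace. I stopped there, short of the 7 N rise at which the glass cracks.
- **Last checks:** The cap stopped moving as the force rose and stayed put after I let go. The last pictures show the jar upright with no visible cracking, the lever free, the gripper well clear and the other things where they were.
- **Less certain:**
  - The cap reads 1 to 2 mm short of the seat point, which is within the camera's calibration error.
  - My jaw-distance reading wavered between 20 and 21.5 mm because the glass disturbs it, so I judged the hold mainly by force.
  - Setting the jar down pressed it onto the plate with a brief 17 N.

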